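# Tray of castings under the bench magnifier, boom drawn out and held at the third long mark

## Robot

A 6-joint arm with a two-finger parallel gripper is mounted at the origin on a cart in front of the work surface, level with it; the furniture and walls round the work are solid. World frame = base frame: x ahead of the robot, y to its left, z up, the work surface at z = 0. Lengths are in m, angles in rad, forces in N, time in s.
With the tool pointing down it reaches from about 0.375 to 0.9 m from the base axis. Payload 3.1 kg.
Tool frame: the origin (TCP) lies on the centre line of the jaws, within the pads' length; the fingertips stand robot.tip_reach ahead of it and the grasp point (between the pads) lies 8 mm behind it (robot.tip_reach is the distance from the TCP to the fingertips, in m); z points along the fingers, y is the line along which they close (so a half turn about z gives the same grasp; the last joint's range is limited). The gripper opens to 87 mm and grips with 3 to 60 N. Pads are 19 mm wide; open, the fingers measure 117 mm over their backs; the gripper's body (75 mm by 190 mm) begins 51 mm behind the grasp point.
Start: joints at [1.141, 0.527, 1.433, -0, 1.181, -0.178], TCP at [0.156, 0.605, 0.234] pointing down, gripper open.
Joint ranges: [-3.08, 3.08], [-0.75, 2.2], [0.22, 2.44], [-1.43, 4.57], [0, 2.65], [-2.85, 2.85]. Speed limits (rad/s): [2.79, 2.79, 3.14, 3.14, 3.14, 3.14].

## Interface

Orientations are given as a unit quaternion [x, y, z, w].
In Python, from rig import robot gives the robot as it stands.
- The arm moves only by the tool jog_arm, never from a script. Its argument "motion" is one flat list of numbers, 7 for each row, row after row: the shift along the tool's x, y, z scaled (see below), then the turn, a rotation vector about the tool's x, y, z scaled (see below), then the gripper's target within -1 to 1 (shut at 1, half-way at 0, fully open at -1). In form: [x, y, z, rx, ry, rz, hand, x, y, z, rx, ry, rz, hand, ...]. A call has 1 to 12 rows; each row shifts and turns the commanded pose from where the row before left it, along the tool's axes as they then stand; what a row does not reach is not made up. The controller multiplies each number of a shift by 4 cm and each number of a turn by 4 degrees. A row lasts 1/8 s, in which the tool goes at most 62.5 mm and 10.7 degrees, less where a joint would pass 70% of its speed; a pose out of reach is approached as far as the arm can. A call with a number of a shift or a turn outside -1 to 1 is refused whole. A call with a gripper value outside its range is refused whole. The fingers move at their own pace and stop on an object; "grip_force" is the grip in N (left out, the last holds). Time passes only in rows, so rows that do not move let the fingers close. It gives the time, the measured TCP pose, the force, the opening and the grip force at its end, in the units of the state.
- robot.get_obs(): the state, without advancing time (a new reading comes with each control period).
- robot.camera(name): name is "scene" or "top" or "wrist"; returns the picture (384x512x3 uint8, blue, green, red); there is no depth.
- robot.calibration(name): a dict with "fx", "fy", "cx", "cy" (pixels), "R" (3x3) and "t" (3): a world point X has camera coordinates R X + t; the wrist camera has in their place "T_tool_cam" (4x4, takes a point from camera to tool coordinates, whose origin is the TCP and whose axes are the flange's). Camera axes: x right, y down, z forward; pixel columns grow to the right and rows downward; lengths in m; the calibration is good to about 2 mm. A picture is of the moment at which its call begins: read the wrist's pose just before it. calibration takes no time and is no camera call.
- robot.hand_in(): hands the job in; it is judged then, once.
The state is a dict: "time": time; "q": joint angles; "joint_velocities": joint speeds; "joint_torque": joint torques, N m; "position": TCP position; "tool_rot": TCP orientation; "ft_force": force on the tool from outside, world axes, zero at the start; "moment": the same for the moment, N m; "grip_width": finger opening in m; "grip_force": force on a finger pad.
Only numpy, scipy, OpenCV 4.12 (cv2) and the standard library are available. Lean on these libraries where they do the work, as an engineer would, in place of code of your own. Each camera call takes 0.05 s, during which the arm holds its last target. There are 200 camera calls.

## Task

Carry the small open parts tray, level and with both lug castings standing in it, across to the magnifier stand, set it down squarely in the middle of the rubber stage and let it go. Then pinch the boom's upright grip so that the steel lock button in its side is squeezed right in, draw the telescoping boom out until the third long mark of its scale (120 mm) stands at the mouth of the sleeve, so that the lens is over the tray, and finish while still holding the grip there with the button squeezed in, so that I can nip up the thumbscrew. Leave the other things on the bench alone.

Things in the scene. Friction and masses are not known exactly. Their poses are not given: they have to be found in the camera images.
- casting_tray: Small open tray of bare aluminium, 104 mm long (its x) x 62 mm wide (its y) x 32 mm high, walls and floor 4 mm, a rim bead round the top edge that stands 2 mm higher; about 0.25 kg, 0.37 kg with the castings. It starts on the bench to the left of the vise. Origin: centre of its underside, z up. Grip it from above across its 62 mm width.
- casting_a: Grey cast lug, a short tube 37 mm in diameter x 45 mm high, standing loose on end in one half of the tray. Origin: centre of its underside.
- casting_b: The second lug casting, the same as the first, in the other half of the tray.
- stand: Magnifier stand, fixed on the bench right of the vise: grey base plate 314 x 100 mm on four feet, its top 18 mm above the bench, with a black rubber stage at one end and at the other a steel post that carries the level sleeve of the boom. Origin: on the bench under the stage's centre; x along the plate from stage to post (post at x = 222 mm), y across the plate, z up.
- stage (a point): Centre of the rubber stage's top, 20 mm above the bench; the stage is 128 mm long (x) x 86 mm wide (y), so that the tray's edges clear its edges by 12 mm all round when centred, the tray's length along the stage's. Axes as the stand's.
- boom (a joint): Extension of the telescoping boom in m: 0 with its zero at the sleeve's mouth, 0.15 at the end stop; starts parked at 0, within 1 mm. Scale on top and flanks of its 18 mm square bar: short mark every 10 mm, long one right across every 40 mm; third long mark = 0.120. Inside the sleeve a pin locks it at every mark until the button is squeezed in; then 2 N of friction, and it stays where left.
- lock_button (a joint): Travel of the spring lock button into the grip in m: 0 out (boom locked), 0.006 fully in (boom free; the pin lets go at about 0.004). Needs 10 N at first, 15 N fully in. When let go it springs out and locks at the next mark.
- mouth (a point): Middle of the sleeve's mouth, a square tube with a dark collar, 165 mm above the bench: the index at which the scale is read. The boom slides out of it along the stand's -x; the sleeve, 30 mm square, runs 170 mm back from here along +x. Axes as the stand's.
- grip (a point): Pinch point of the boom's grip, 210 mm above the bench, moves with the boom. Black upright block 24 mm (x) x 22 mm (y), 178 to 228 mm above the bench; the steel button (18 long x 34 high) sticks 10 mm out of its +y side, 4 mm when in. Pinch from above along y: 32 mm wide before, 26 mm after; this point is the middle once the button is in. Axes as the stand's.
- lens (a point): Centre of the round magnifier lens (67 mm over its black rim, 12 mm thick) at the boom's end, 165 mm above the bench, 50 mm from the grip toward the stand's -x. At 120 mm extension it is straight over the stage's centre. Moves with the boom. Axes as the stand's.
- solder_spool: Bystander: small white spool, 52 mm in diameter, 30 mm high, on the stand's plate between stage and post.
- hex_key: Bystander: hexagon key 88 mm long, lying on the stand's plate beside the spool.
- oil_bottle: Bystander: small white squeeze bottle, 130 mm high, standing behind the vise.
- wood_wedge: Bystander: wooden wedge 100 mm long, lying behind the vise.
- marker: Bystander: white marking pen with a black cap, 136 mm, lying to the left of the vise.
Not all that is in view belongs to the job. Leave any turquoise look-alike of the casting_a alone.

How it is judged:
By the outcome, as a careful person would: the job done as asked, in the order asked, and still so for the second after the job is handed in, while the arm keeps its last pose, push and grip.
It also fails if it takes over 67 s, if anything falls off the work surface, if the arm or the gripper's body presses on something with over 40 N, if the wrist force passes 120 N, or if a joint passes its speed limit or range.

## Working session

There is one attempt and no reset: what is moved stays moved. The work goes in short steps, Python scripts to look and compute and a tool call to move; the robot and the scene stay as the last step left them, time stands still between calls to the robot, and variables do not carry over. Pictures are saved under pics/ and viewed, at most 10 in all, crops included, and the job is handed in when it is done.

Besides the shell and the picture viewer there is one more tool, called as name(argument=value, ...), one argument or row to a line, values as JSON. jog_arm: Moves the arm, as the interface text tells. Shifts and turns lie within -1 to 1; 1 stands for 4 cm of shift or 4 degrees of turn. Its arguments: {"type":"object","properties":{"motion":{"type":"array","items":{"type":"number"}},"grip_force":{"type":"number"}},"required":["motion"]}

```bash
mkdir -p pics; ls
python3 - <<'E'
from rig import robot
import cv2,json
o=robot.get_obs();print(o,robot.tip_reach)
for n in("scene","top"):
    cv2.imwrite(f"pics/{n}0.png",robot.camera(n)); print(n,robot.calibration(n))
print(robot.calibration("wrist"))
E
```

```text
pics
{'time': 0.0, 'q': array([ 1.14051161e+00,  5.28459799e-01,  1.43392104e+00, -2.88277450e-05,
        1.18136555e+00, -1.78512535e-01]), 'joint_velocities': array([-0.00081835,  0.00035555,  0.00145571,  0.00027039, -0.00059428,
       -0.00063399]), 'joint_torque': array([ 6.95290873e-04, -4.40049934e+01, -1.76592529e+01,  6.35238597e-02,
        5.79827616e-02, -1.54739878e-04]), 'position': array([0.15538512, 0.60464052, 0.23256955]), 'tool_rot': array([ 1.25548347e-01,  9.92086918e-01, -1.03135878e-03, -3.10043102e-04]), 'ft_force': array([-0.40292501, -0.07774455,  0.03454331]), 'moment': array([ 0.0046839 ,  0.03784706, -0.0023559 ]), 'grip_force': 0.0, 'grip_width': 0.08713400064264577} 0.011
scene {'fx': 485.19911665526797, 'fy': 485.19911665526797, 'cx': 258.4293475575155, 'cy': 191.54601578643283, 'R': array([[ 0.59371405, -0.80467168,  0.00266876],
       [-0.62214728, -0.46113969, -0.63267918],
       [ 0.51032969,  0.37397016, -0.77440941]]), 't': array([-0.27862222,  0.41593062,  0.9216114 ])}
top {'fx': 356.9722646780291, 'fy': 356.9722646780291, 'cx': 253.932178133255, 'cy': 186.98762570514174, 'R': array([[-0.01592727, -0.99936518, -0.03186798],
       [-0.99801855,  0.01782998, -0.06034126],
       [ 0.06087115,  0.03084376, -0.99766897]]), 't': array([0.03720965, 0.51818874, 0.97503237])}
{'fx': 298.85205274545604, 'fy': 298.85205274545604, 'cx': 257.8538133337033, 'cy': 191.4692139622422, 'T_tool_cam': array([[-3.29612833e-04, -9.52262230e-01, -3.05281078e-01,
         8.47875372e-02],
       [ 9.99999309e-01, -6.58262888e-04,  9.73615143e-04,
         4.93752029e-04],
       [-1.12809213e-03, -3.05280546e-01,  9.52261789e-01,
        -1.50993728e-01],
       [ 0.00000000e+00,  0.00000000e+00,  0.00000000e+00,
         1.00000000e+00]])}
```

View pics/scene0.png

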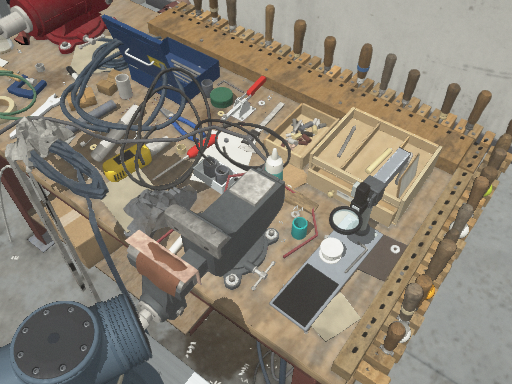

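View pics/top0.png

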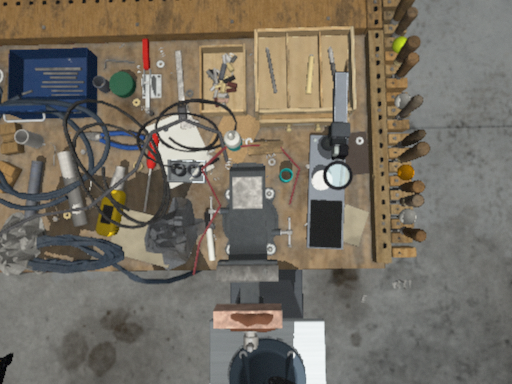

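Both views show the bench. In the top view the tray with its grey castings is at about (185,171), the stand's black stage at (325,223), and the lens at (338,175). The turquoise tube at (286,174) is the look-alike, so I'll leave it alone. Next I'll confirm the tray and stand in one enlarged crop.

Run:
```python
import cv2,numpy as np
t=cv2.imread("pics/top0.png");s=cv2.imread("pics/scene0.png")
r=lambda im,x,y,w,h,k:cv2.resize(im[y:y+h,x:x+w],None,fx=k,fy=k,interpolation=cv2.INTER_CUBIC)
a=r(t,155,150,65,50,6) #390x300
b=r(t,295,60,80,200,3) #240x600
c=r(s,180,140,65,50,6)
L=np.vstack([a,c]) 
cv2.imwrite("pics/crop1.png",np.hstack([L,b]))
```

```text
(no output)
```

View pics/crop1.png

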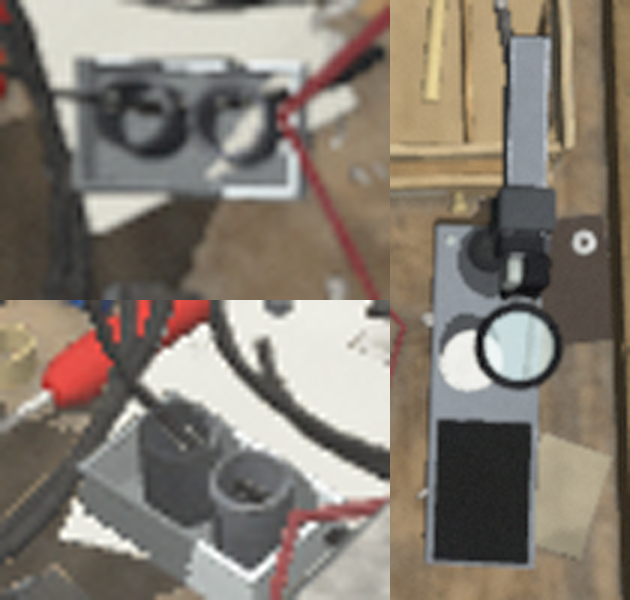

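The crop shows the tray with two grey castings, its top-view corners at about (168,160), (206,160), (206,183) and (167,182). It also shows the stage, spool, lens, and the grip with its steel button. The tray is the only one holding castings. I'll measure both from the top view first.

```bash
cat > h.py <<'E'
import numpy as np,cv2
from rig import robot
from scipy.spatial.transform import Rotation as Rn
def cast(uv,z,name,obs=None):
    c=robot.calibration(name)
    uv=np.atleast_2d(uv).astype(float)
    d=np.c_[(uv[:,0]-c['cx'])/c['fx'],(uv[:,1]-c['cy'])/c['fy'],np.ones(len(uv))]
    if name=="wrist":
        T=np.eye(4);T[:3,:3]=Rn.from_quat(obs['tool_rot']).as_matrix();T[:3,3]=obs['position']
        T=T@c['T_tool_cam'];o=T[:3,3];d=d@T[:3,:3].T
    else:
        R=np.array(c['R']);o=-R.T@c['t'];d=d@R
    s=(z-o[2])/d[:,2]
    return o+d*s[:,None]
def rect(P):
    (c,s,a)=cv2.minAreaRect((P[:,:2]*1000).astype(np.float32))
    return np.array(c)/1000,s,a
E
python3 - <<'E'
from h import *
t=cv2.imread("pics/top0.png")
cr=np.array([[78,58],[308,60],[305,197],[72,190]])/6+[155,150]-.4
P=cast(cr,.034,"top");print("tray",P,P.mean(0),rect(P))
g=t.max(2);m=np.zeros_like(g);m[195:255,300:355]=(g[195:255,300:355]<60)*255
k=max(cv2.findContours(m,0,2)[0],key=cv2.contourArea)
print(cv2.minAreaRect(k));P=cast(k[:,0],.02,"top");print("stage",rect(P))
lens=cast([[295+(518-390)/3,60+345/3]],.165,"top");grip=cast([[295+(527-390)/3,60+272/3]],.228,"top");print(lens,grip)
E
```

```text
tray [[0.59859836 0.26515427 0.034     ]
 [0.59550975 0.15881771 0.034     ]
 [0.53254096 0.16068471 0.034     ]
 [0.5377207  0.26800195 0.034     ]] [0.56609244 0.21316466 0.034     ] (array([0.56561725, 0.21343944]), (107.4236068725586, 62.996482849121094), 88.30170440673828)
((325.3975524902344, 223.48226928710938), (30.51621437072754, 46.33290481567383), 1.6846843957901)
stage (array([ 0.41552948, -0.16538599]), (82.77566528320312, 125.40190124511719), 86.57389068603516)
[[ 0.53433187 -0.17314406  0.165     ]] [[ 0.58171782 -0.16840743  0.228     ]]
```

```bash
cat >> h.py <<'E'
def plan(p,yaw,n,z_first=0):
    """tool down; print n rows (x y z rz scaled) reaching p with tool-x heading yaw (deg)"""
    o=robot.get_obs();R=Rn.from_quat(o['tool_rot']).as_matrix();c=o['position'].copy()
    x=R[:,0];y0=np.degrees(np.arctan2(x[1],x[0]))
    dy=-((yaw-y0+180)%360-180)   # about tool z (down)
    tilt=R[:2,2]
    print("now",c.round(4),"yaw",y0.round(2),"tilt",tilt.round(4),"turn total",dy.round(2),"dp",(np.array(p)-c).round(4))
    step=(np.array(p)-c)/n;Q=Rn.from_quat(o['tool_rot'])
    for i in range(n):
        v=Q.inv().apply(step)/.04
        print(np.r_[v.round(2),round(dy/n/4,2)])
        Q=Q*Rn.from_euler('z',dy/n,degrees=True)
    print("tilt fix rotvec tool (deg):",(Rn.from_matrix(R).inv().apply(np.cross(R[:,2],[0,0,-1]))*57.3).round(2))
E
python3 -c "
from h import *
plan([.58,.213,.32],88.3,22)"
```

```text
now [0.1554 0.6047 0.2327] yaw 165.57 tilt [-0.0008 -0.0018] turn total 77.27 dp [ 0.4246 -0.3917  0.0873]
[-0.58 -0.31 -0.1   0.88]
[-0.6  -0.28 -0.1   0.88]
[-0.61 -0.24 -0.1   0.88]
[-0.63 -0.2  -0.1   0.88]
[-0.64 -0.16 -0.1   0.88]
[-0.65 -0.12 -0.1   0.88]
[-0.65 -0.08 -0.1   0.88]
[-0.66 -0.04 -0.1   0.88]
[-0.66 -0.   -0.1   0.88]
[-0.66  0.04 -0.1   0.88]
[-0.65  0.08 -0.1   0.88]
[-0.65  0.12 -0.1   0.88]
[-0.64  0.16 -0.1   0.88]
[-0.63  0.2  -0.1   0.88]
[-0.61  0.23 -0.1   0.88]
[-0.6   0.27 -0.1   0.88]
[-0.58  0.31 -0.1   0.88]
[-0.56  0.34 -0.1   0.88]
[-0.54  0.38 -0.1   0.88]
[-0.51  0.41 -0.1   0.88]
[-0.49  0.44 -0.1   0.88]
[-0.46  0.47 -0.1   0.88]
tilt fix rotvec tool (deg): [-0.11 -0.02 -0.  ]
```

jog_arm(
  motion=[-0.58,-0.31,-0.2,0,0,0.88,-1,-0.6,-0.28,-0.2,0,0,0.88,-1,-0.61,-0.24,-0.2,0,0,0.88,-1,-0.63,-0.2,-0.2,0,0,0.88,-1,-0.64,-0.16,-0.2,0,0,0.88,-1,-0.65,-0.12,-0.2,0,0,0.88,-1,-0.65,-0.08,-0.2,0,0,0.88,-1,-0.66,-0.04,-0.2,0,0,0.88,-1,-0.66,0,-0.2,0,0,0.88,-1,-0.66,0.04,-0.2,0,0,0.88,-1,-0.65,0.08,-0.2,0,0,0.88,-1],
)

```text
time: 1.48
position: [0.3693, 0.408, 0.3214]
tool_rot: [0.448, 0.894, -0.0, -0.0]
ft_force: [0.2, 0.5, 0.1]
grip_width: 0.087
grip_force: 0.0
```

jog_arm(
  motion=[-0.65,0.12,0,0,0,0.88,-1,-0.64,0.16,0,0,0,0.88,-1,-0.63,0.2,0,0,0,0.88,-1,-0.61,0.23,0,0,0,0.88,-1,-0.6,0.27,0,0,0,0.88,-1,-0.58,0.31,0,0,0,0.88,-1,-0.56,0.34,0,0,0,0.88,-1,-0.54,0.38,0,0,0,0.88,-1,-0.51,0.41,0,0,0,0.88,-1,-0.49,0.44,0,0,0,0.88,-1,-0.46,0.47,0,0,0,0.88,-1,0,0,0,0,0,0,-1],
)

```text
time: 2.98
position: [0.5831, 0.2107, 0.3212]
tool_rot: [0.72, 0.694, -0.0, 0.0]
ft_force: [-0.8, -0.1, -0.7]
grip_width: 0.0871
grip_force: 0.0
```

Run:
```python
from h import *
plan([.566,.213,.2],88.3,1)
o=robot.get_obs();im=robot.camera("wrist");cv2.imwrite("pics/w1.png",im)
np.savez("w1.npz",p=o['position'],q=o['tool_rot']);print(o['time'],o['ft_force'])
```

```text
now [0.5831 0.2107 0.3212] yaw 87.95 tilt [ 0.0002 -0.0002] turn total -0.35 dp [-0.0171  0.0023 -0.1212]
[ 0.04 -0.43  3.03 -0.09]
tilt fix rotvec tool (deg): [0.01 0.01 0.  ]
2.975 [-0.75651529 -0.06373305 -0.74526419]
```

View pics/w1.png

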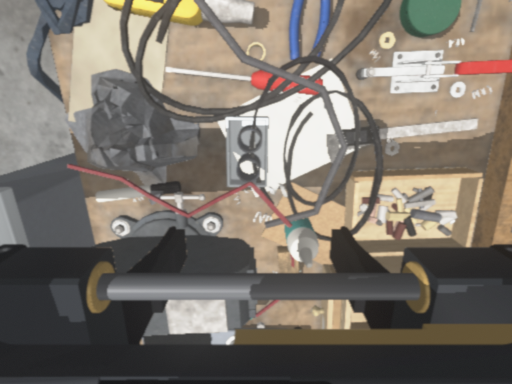

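The wrist view shows the tray at (247,152), about (228–268, 117–187). The oil bottle is at (300,238) and the marker at (150,190), both clear of the fingers' path. I'll go lower for an exact measurement.

jog_arm(
  motion=[0.03,-0.14,0.7,0,0,-0.05,-1,0.03,-0.14,0.8,0,0,0,-1,0,-0.14,0.8,0,0,0,-1,0,0,0.8,0,0,0,-1,0,0,0.7,0,0,0,-1,0,0,0,0,0,0,-1],
)

```text
time: 3.78
position: [0.5623, 0.2156, 0.1675]
tool_rot: [0.717, 0.697, -0.002, -0.002]
ft_force: [0.5, -0.8, 0.1]
grip_width: 0.0867
grip_force: 0.0
```

Run:
```python
from h import *
plan([.566,.213,.04],88.3,1)
o=robot.get_obs();im=robot.camera("wrist");cv2.imwrite("pics/w2f.png",im)
np.savez("w2.npz",position=o['position'],tool_rot=o['tool_rot'])
cv2.imwrite("pics/w2.png",cv2.resize(im[90:290,156:356],None,fx=3,fy=3,interpolation=cv2.INTER_CUBIC))
```

```text
now [0.5623 0.2156 0.1675] yaw 88.39 tilt [-0.0061 -0.0008] turn total 0.09 dp [ 0.0037 -0.0026 -0.1275]
[-0.06  0.11  3.19  0.02]
tilt fix rotvec tool (deg): [-0.35  0.05  0.  ]
```

View pics/w2.png

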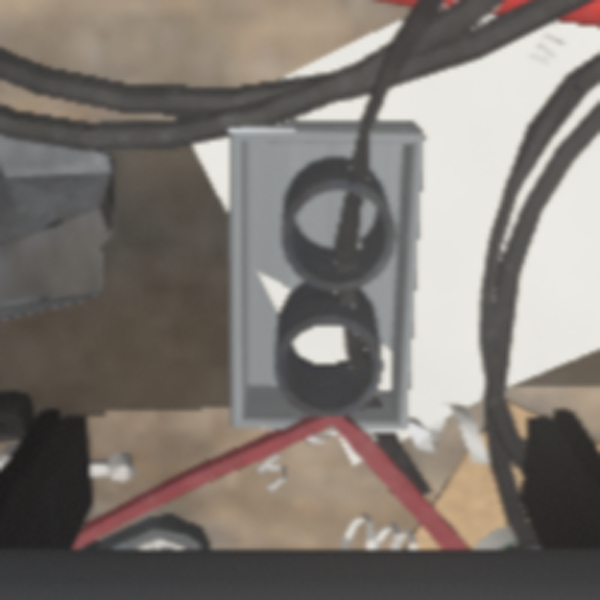

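The crop shows the tray rim, with corners at about (231,128), (418,128), (408,429) and (233,428) in the crop. Both grey castings stand inside it.

Run:
```python
from h import *
o=dict(np.load("w2.npz"))
cr=np.array([[230,128],[419,128],[408,430],[233,428]])/3+[156,90]-.33
P=cast(cr,.034,"wrist",o);print(P,P.mean(0),rect(P))
plan([*P.mean(0)[:2],.16],88.3,1)
```

```text
[[0.53884387 0.26868842 0.034     ]
 [0.5980217  0.26704934 0.034     ]
 [0.59521623 0.16314966 0.034     ]
 [0.53425052 0.16545533 0.034     ]] [0.56658308 0.21608569 0.034     ] (array([0.56669733, 0.21623111]), (103.93150329589844, 61.009342193603516), 87.83415985107422)
now [0.5638 0.2158 0.1692] yaw 88.38 tilt [-0.0023 -0.0001] turn total 0.08 dp [ 0.0028  0.0003 -0.0092]
[0.01 0.07 0.23 0.02]
tilt fix rotvec tool (deg): [-0.13  0.01 -0.  ]
```

jog_arm(
  motion=[0,0.01,0.7,0,0,0.1,-1,0,0,0.7,0,0,0,-1,0,0,0.7,0,0,0,-1,0,0,0.4,0,0,0,-1,0,0,0,0,0,0,-1,0,0,0,0,0,0,-1],
)

```text
time: 4.58
position: [0.5662, 0.2156, 0.0709]
tool_rot: [0.72, 0.694, 0.001, 0.001]
ft_force: [0.3, -0.4, 0.2]
grip_width: 0.0874
grip_force: 0.0
```

```bash
python3 -c "
from h import *
plan([.5666,.2161,.018],87.9,1)"
```

```text
now [0.5662 0.2156 0.0709] yaw 87.94 tilt [0.0026 0.0005] turn total 0.04 dp [ 0.0004  0.0005 -0.0529]
[0.01 0.01 1.32 0.01]
tilt fix rotvec tool (deg): [ 0.15 -0.03  0.  ]
```

jog_arm(
  motion=[0.01,0.01,0.3,0,0,0,-1,0,0,0.3,0,0,0,-1,0,0,0.3,0,0,0,-1,0,0,0.25,0,0,0,-1,0,0,0.17,0,0,0,-1,0,0,0,0,0,0,-1],
)

```text
time: 5.32
position: [0.5651, 0.2156, 0.016]
tool_rot: [0.72, 0.694, -0.001, -0.0]
ft_force: [0.6, -0.1, -0.1]
grip_width: 0.0869
grip_force: 0.0
```

jog_arm(
  motion=[0,0,0,0,0,0,-0.6,0,0,0,0,0,0,-0.4,0,0,0,0,0,0,-0.2,0,0,0,0,0,0,0,0,0,0,0,0,0,0,0,0,0,0,0,0,0],
  grip_force=25,
)

```text
time: 6.08
position: [0.5661, 0.2158, 0.0171]
tool_rot: [0.72, 0.694, 0.001, 0.0]
ft_force: [0.3, 0.7, 2.5]
grip_width: 0.0616
grip_force: 25.0
```

jog_arm(
  motion=[0,0,-0.1,0,0,0,0,0,0,-0.2,0,0,0,0,0,0,-0.3,0,0,0,0,0,0,-0.4,0,0,0,0,0,0,-0.5,0,0,0,0,0,0,-0.5,0,0,0,0,0,0,-0.5,0,0,0,0,0,0,-0.5,0,0,0,0,0,0,-0.4,0,0,0,0,0,0,-0.3,0,0,0,0,0,0,-0.2,0,0,0,0,0,0,-0.1,0,0,0,0],
)

```text
time: 7.58
position: [0.5655, 0.2157, 0.177]
tool_rot: [0.72, 0.694, -0.0, -0.0]
ft_force: [-0.0, -0.4, -3.7]
grip_width: 0.0619
grip_force: 25.0
```

Run:
```python
from h import *
o=robot.get_obs();print(o['grip_width'],o['grip_force'],o['ft_force'],o['q'].round(2))
cv2.imwrite("pics/l1.png",robot.camera("wrist"));cv2.imwrite("pics/t1.png",robot.camera("top"))
a=cv2.imread("pics/l1.png");t=cv2.imread("pics/t1.png")
cv2.imwrite("pics/l2.png",np.hstack([a[100:300,106:406],cv2.resize(t[60:260,290:390],None,fx=2,fy=2)[:200*1] if 0 else t[60:260,150:390]]))
plan([.4155,-.1654,.34],176.6,24)
```

```text
0.06191779390663306 24.974252586252987 [-0.03992131 -0.43242288 -3.65394156] [ 0.18  0.57  1.54 -0.    1.03  0.22]
now [0.5656 0.2156 0.1768] yaw 87.93 tilt [-0.  0.] turn total -88.67 dp [-0.1501 -0.381   0.1632]
[-0.4  -0.14 -0.17 -0.92]
[-0.39 -0.17 -0.17 -0.92]
[-0.38 -0.19 -0.17 -0.92]
[-0.37 -0.22 -0.17 -0.92]
[-0.35 -0.24 -0.17 -0.92]
[-0.34 -0.26 -0.17 -0.92]
[-0.32 -0.28 -0.17 -0.92]
[-0.3  -0.3  -0.17 -0.92]
[-0.28 -0.32 -0.17 -0.92]
[-0.26 -0.34 -0.17 -0.92]
[-0.24 -0.36 -0.17 -0.92]
[-0.21 -0.37 -0.17 -0.92]
[-0.19 -0.38 -0.17 -0.92]
[-0.16 -0.39 -0.17 -0.92]
[-0.14 -0.4  -0.17 -0.92]
[-0.11 -0.41 -0.17 -0.92]
[-0.08 -0.42 -0.17 -0.92]
[-0.06 -0.42 -0.17 -0.92]
[-0.03 -0.43 -0.17 -0.92]
[-0.   -0.43 -0.17 -0.92]
[ 0.02 -0.43 -0.17 -0.92]
[ 0.05 -0.42 -0.17 -0.92]
[ 0.08 -0.42 -0.17 -0.92]
[ 0.11 -0.41 -0.17 -0.92]
tilt fix rotvec tool (deg): [-0.  0.  0.]
```

View pics/l2.png

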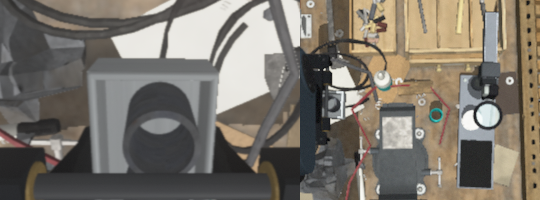

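The wrist half of the picture shows the tray held level, with a casting standing in it. The top half shows the arm at left and the path to the stage clear. I'll rise first, then swing across.

jog_arm(
  motion=[0,0,-0.15,0,0,0,0,0,0,-0.3,0,0,0,0,0,0,-0.45,0,0,0,0,0,0,-0.5,0,0,0,0,0,0,-0.5,0,0,0,0,0,0,-0.5,0,0,0,0,0,0,-0.5,0,0,0,0,0,0,-0.45,0,0,0,0,0,0,-0.35,0,0,0,0,0,0,-0.2,0,0,0,0,0,0,-0.1,0,0,0,0],
)

```text
time: 9.05
position: [0.5655, 0.2156, 0.337]
tool_rot: [0.72, 0.694, -0.0, 0.0]
ft_force: [-0.9, 0.4, -3.3]
grip_width: 0.0622
grip_force: 25.0
```

jog_arm(
  motion=[-0.2,-0.07,0,0,0,-0.46,0,-0.3,-0.12,0,0,0,-0.7,0,-0.38,-0.19,0,0,0,-0.92,0,-0.37,-0.22,0,0,0,-0.92,0,-0.35,-0.24,0,0,0,-0.92,0,-0.34,-0.26,0,0,0,-0.92,0,-0.32,-0.28,0,0,0,-0.92,0,-0.3,-0.3,0,0,0,-0.92,0,-0.28,-0.32,0,0,0,-0.92,0,-0.26,-0.34,0,0,0,-0.92,0,-0.24,-0.36,0,0,0,-0.92,0,-0.21,-0.37,0,0,0,-0.92,0],
)

```text
time: 10.55
position: [0.487, 0.0396, 0.3363]
tool_rot: [0.427, 0.904, -0.0, -0.001]
ft_force: [0.3, -0.1, -3.7]
grip_width: 0.0619
grip_force: 25.0
```

Run:
```python
from h import *
plan([.4155,-.1654,.34],176.6,12)
```

```text
now [0.487  0.0396 0.3363] yaw 129.49 tilt [-0.0013  0.0001] turn total -47.11 dp [-0.0715 -0.205   0.0037]
[-0.23 -0.39 -0.01 -0.98]
[-0.21 -0.4  -0.01 -0.98]
[-0.18 -0.41 -0.01 -0.98]
[-0.15 -0.43 -0.01 -0.98]
[-0.12 -0.44 -0.01 -0.98]
[-0.09 -0.44 -0.01 -0.98]
[-0.06 -0.45 -0.01 -0.98]
[-0.03 -0.45 -0.01 -0.98]
[ 0.   -0.45 -0.01 -0.98]
[ 0.03 -0.45 -0.01 -0.98]
[ 0.06 -0.45 -0.01 -0.98]
[ 0.09 -0.44 -0.01 -0.98]
tilt fix rotvec tool (deg): [-0.05 -0.05  0.  ]
```

jog_arm(
  motion=[-0.23,-0.39,0,0,0,-0.98,0,-0.21,-0.4,0,0,0,-0.98,0,-0.18,-0.41,0,0,0,-0.98,0,-0.15,-0.43,0,0,0,-0.98,0,-0.12,-0.44,0,0,0,-0.98,0,-0.09,-0.44,0,0,0,-0.98,0,-0.06,-0.45,0,0,0,-0.98,0,-0.03,-0.45,0,0,0,-0.98,0,0,-0.4,0,0,0,-0.85,0,0.02,-0.32,0,0,0,-0.7,0,0.02,-0.2,0,0,0,-0.4,0,0,0,0,0,0,0,0],
)

```text
time: 12.05
position: [0.4269, -0.1314, 0.3365]
tool_rot: [0.101, 0.995, 0.0, -0.0]
ft_force: [0.2, 0.5, -4.7]
grip_width: 0.0618
grip_force: 25.0
```

Run:
```python
from h import *
plan([.4155,-.1654,.13],176.6,1)
o=robot.get_obs();im=robot.camera("wrist");cv2.imwrite("pics/w3.png",im)
np.savez("w3.npz",position=o['position'],tool_rot=o['tool_rot']);print(o['ft_force'])
```

```text
now [ 0.4269 -0.1314  0.3365] yaw 168.45 tilt [-0.0007  0.0005] turn total -8.15 dp [-0.0114 -0.034  -0.2065]
[ 0.1  -0.89  5.16 -2.04]
tilt fix rotvec tool (deg): [ 0.02 -0.04  0.  ]
[ 0.24577781  0.455225   -4.69331118]
```

View pics/w3.png

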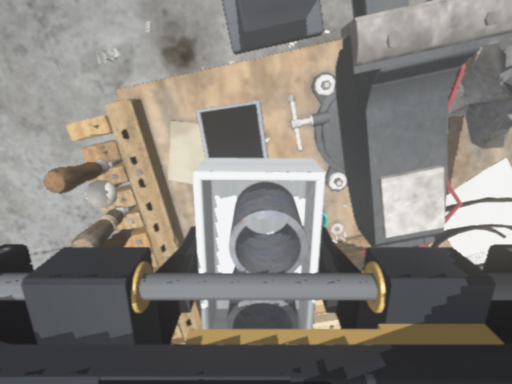

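The wrist view shows both castings standing in the level tray. The stage's near corners lie beyond it at about (200,110) and (262,102). I'll align over the stage and go part way down.

jog_arm(
  motion=[0.02,-0.2,0.1,0,0,-0.45,0,0.03,-0.25,0.2,0,0,-0.55,0,0.03,-0.25,0.35,0,0,-0.55,0,0.02,-0.19,0.45,0,0,-0.49,0,0,0,0.5,0,0,0,0,0,0,0.5,0,0,0,0,0,0,0.45,0,0,0,0,0,0,0.35,0,0,0,0,0,0,0.2,0,0,0,0,0,0,0.1,0,0,0,0,0,0,0,0,0,0,0,0,0,0,0,0,0,0],
)

```text
time: 13.6
position: [0.4183, -0.166, 0.2092]
tool_rot: [0.029, 1.0, -0.0, 0.0]
ft_force: [0.4, -0.1, -3.3]
grip_width: 0.0621
grip_force: 25.0
```

Run:
```python
from h import *
plan([.4155,-.1654,.13],176.6,1)
o=robot.get_obs();im=robot.camera("wrist")
np.savez("w4.npz",position=o['position'],tool_rot=o['tool_rot']);print(o['ft_force'],o['q'].round(2))
cv2.imwrite("pics/w4f.png",im)
cv2.imwrite("pics/w4.png",cv2.resize(im[30:280,120:390],None,fx=2.2,fy=2.2,interpolation=cv2.INTER_CUBIC))
```

```text
now [ 0.4183 -0.166   0.2092] yaw 176.69 tilt [ 0.0009 -0.0007] turn total 0.09 dp [-0.0028  0.0006 -0.0792]
[0.07 0.01 1.98 0.02]
tilt fix rotvec tool (deg): [-0.04  0.06 -0.  ]
[ 0.44155656 -0.14790107 -3.27109973] [-0.63  0.33  1.88 -0.    0.93 -2.14]
```

View pics/w4.png

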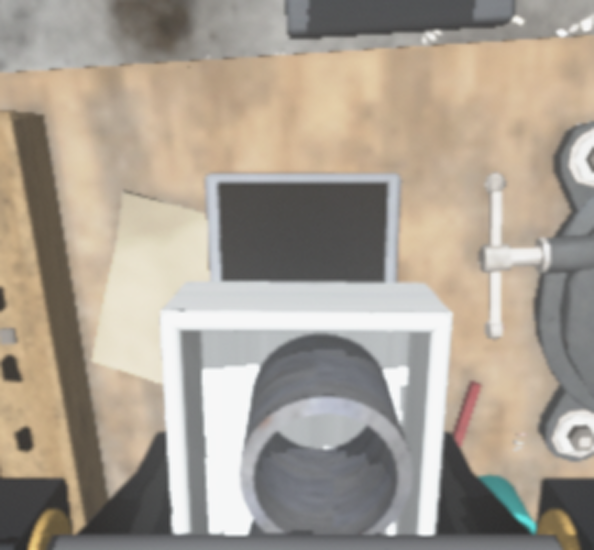

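The crop shows the stage end square-on above the tray. Its black corners are at about (218,182) and (387,182), the tray's rim corners at (162,311) and (451,311), and the castings are upright. Now the numbers.

Run:
```python
from h import *
o=dict(np.load("w4.npz"));im=cv2.imread("pics/w4f.png")
f=lambda a:np.array(a)/2.2+[120,30]-.25
roi=np.zeros(im.shape[:2],np.uint8);roi[100:155,205:310]=255
m=((im.max(2)<70)&(roi>0)).astype(np.uint8)*255
k=max(cv2.findContours(m,0,cv2.CHAIN_APPROX_NONE)[0],key=cv2.contourArea)[:,0]
b=cv2.boundingRect(k);print(b)
S=[]
for r in range(b[1]+3,b[1]+b[3]-4,4):
    c=np.where(m[r])[0];S+=[(c.min()-.5,r,c.max()+.5,r)]
S=np.array(S);L=cast(S[:,:2],.02,"wrist",o);Rr=cast(S[:,2:],.02,"wrist",o)
print("L",L[[0,-1],:2],"R",Rr[[0,-1],:2],"wid",(L-Rr)[:,1].mean())
mid=(L+Rr)/2;pf=np.polyfit(mid[:,0],mid[:,1],1);print("axis deg",np.degrees(np.arctan(pf[0])))
cols=range(b[0]+5,b[0]+b[2]-5,8)
T=cast([(c,np.where(m[:,c])[0].min()-.5) for c in cols],.02,"wrist",o);print("end x",T[:,:2].round(4)[[0,-1]],T[:,0].mean())
ang=np.radians(-3.4);xe=T.mean(0)[:2];
ce=np.array([xe[0],np.polyval(pf,xe[0])]);print("centre",ce+.064*np.array([np.cos(ang),np.sin(ang)]))
z=o['position'][2]
Q=cast(f([[162,311],[451,311],[167,500],[442,500]]),z+.016,"wrist",o);print("rim",Q)
B=cast(f([[188,285],[428,283]]),z-.018,"wrist",o);print("bot",B)
lens=robot.camera("top");cv2.imwrite("pics/t2.png",lens)
```

```text
Traceback (most recent call last):
ValueError: max() iterable argument is empty
```

```bash
cat > m.py <<'E'
from h import *
o=dict(np.load("w4.npz"));im=cv2.imread("pics/w4f.png")
print(im[130,205:310:8].max(1))
f=lambda a:np.array(a)/2.2+[120,30]-.25
m=np.zeros(im.shape[:2],np.uint8);m[100:155,205:310]=(im.max(2)<95)[100:155,205:310]*255
k=max(cv2.findContours(m,0,cv2.CHAIN_APPROX_NONE)[0],key=cv2.contourArea)[:,0]
b=cv2.boundingRect(k);print(b)
S=[]
for r in range(b[1]+3,b[1]+b[3]-4,4):
    c=np.where(m[r])[0];S+=[(c.min()-.5,r,c.max()+.5,r)]
S=np.array(S);L=cast(S[:,:2],.02,"wrist",o);Rr=cast(S[:,2:],.02,"wrist",o)
print("L",L[[0,-1],:2],"R",Rr[[0,-1],:2],"wid",(L-Rr)[:,1].mean())
mid=(L+Rr)/2;pf=np.polyfit(mid[:,0],mid[:,1],1);print("axis deg",np.degrees(np.arctan(pf[0])))
cols=range(b[0]+5,b[0]+b[2]-5,8)
T=cast([(c,np.where(m[:,c])[0].min()-.5) for c in cols],.02,"wrist",o);print("end x",T[:,:2].round(4)[[0,-1]],T[:,0].mean())
ang=np.radians(-3.4);xe=T.mean(0)[:2];
ce=np.array([xe[0],np.polyval(pf,xe[0])]);print("centre",ce+.064*np.array([np.cos(ang),np.sin(ang)]))
z=o['position'][2]
Q=cast(f([[162,311],[451,311],[167,500],[442,500]]),z+.016,"wrist",o);print("rim",Q)
B=cast(f([[188,285],[428,283]]),z-.018,"wrist",o);print("bot",B)
E
python3 m.py
```

```text
[218 219  81  80  78  78  78  77  77  78  79  79 186 214]
(220, 114, 75, 41)
L [[ 0.35407399 -0.20395946]
 [ 0.38964278 -0.20513881]] R [[ 0.358896   -0.1210893 ]
 [ 0.39443023 -0.12296134]] wid -0.08284028925964121
axis deg -3.128875615161722
end x [[ 0.3507 -0.1975]
 [ 0.3548 -0.1271]] 0.3527370896685001
centre [ 0.41662444 -0.16587834]
rim [[ 0.36537854 -0.19219866  0.22520593]
 [ 0.36892712 -0.13134002  0.22520593]
 [ 0.41025425 -0.1966295   0.22520593]
 [ 0.4139813  -0.13295398  0.22520593]]
bot [[ 0.36683301 -0.19255856  0.19120593]
 [ 0.36994534 -0.13005959  0.19120593]]
```

jog_arm(
  motion=[0.03,-0.01,0.1,0,0,0,0,0.04,-0.02,0.3,0,0,0,0,0.03,0,0.5,0,0,0,0,0,0,0.6,0,0,0,0,0,0,0.6,0,0,0,0,0,0,0.6,0,0,0,0,0,0,0.5,0,0,0,0,0,0,0.4,0,0,0,0,0,0,0.3,0,0,0,0,0,0,0.15,0,0,0,0,0,0,0.05,0,0,0,0,0,0,0,0,0,0,0],
)

```text
time: 15.15
position: [0.4141, -0.1669, 0.0449]
tool_rot: [0.029, 1.0, -0.0, 0.0]
ft_force: [-0.8, -0.6, -4.5]
grip_width: 0.0617
grip_force: 25.0
```

Run:
```python
from h import *
plan([.4141,-.1669,.0375],176.7,1)
```

```text
now [ 0.4141 -0.1669  0.0449] yaw 176.69 tilt [ 0.0005 -0.0004] turn total -0.01 dp [-0.     -0.     -0.0074]
[ 0.   -0.    0.19 -0.  ]
tilt fix rotvec tool (deg): [-0.02  0.03 -0.  ]
```

jog_arm(
  motion=[0,0,0.06,0,0,0,0,0,0,0.05,0,0,0,0,0,0,0.04,0,0,0,0,0,0,0.03,0,0,0,0,0,0,0,0,0,0,0],
)

```text
time: 15.78
position: [0.4139, -0.1667, 0.0375]
tool_rot: [0.029, 1.0, 0.0, -0.0]
ft_force: [-0.4, 1.0, -3.5]
grip_width: 0.0619
grip_force: 25.0
```

jog_arm(
  motion=[0,0,0.02,0,0,0,0,0,0,0.02,0,0,0,0,0,0,0,0,0,0,0],
)

```text
time: 16.15
position: [0.414, -0.1668, 0.0371]
tool_rot: [0.029, 1.0, -0.0, 0.0]
ft_force: [-0.7, -0.8, 9.8]
grip_width: 0.0624
grip_force: 25.0
```

jog_arm(
  motion=[0,0,-0.02,0,0,0,0,0,0,0,0,0,0,-0.4,0,0,0,0,0,0,-0.6,0,0,0,0,0,0,-1,0,0,0,0,0,0,-1,0,0,0,0,0,0,-1],
  grip_force=10,
)

```text
time: 16.9
position: [0.4139, -0.1667, 0.0367]
tool_rot: [0.029, 1.0, 0.0, -0.0]
ft_force: [0.1, -1.0, 0.5]
grip_width: 0.0855
grip_force: 0.0
```

jog_arm(
  motion=[0,0,-0.1,0,0,0,-1,0,0,-0.2,0,0,0,-1,0,0,-0.5,0,0,0,-1,0,0,-0.8,0,0,0,-1,0,0,-0.9,0,0,0,-1,0,0,-0.9,0,0,0,-1,0,0,-0.9,0,0,0,-1,0,0,-0.9,0,0,0,-1,0,0,-0.9,0,0,0,-1,0,0,-0.7,0,0,0,-1,0,0,0,0,0,0,-1,0,0,0,0,0,0,-1],
)

```text
time: 18.4
position: [0.4131, -0.1661, 0.3082]
tool_rot: [0.029, 1.0, 0.0, -0.001]
ft_force: [0.0, -0.1, -0.5]
grip_width: 0.0869
grip_force: 0.0
```

Run:
```python
from h import *
o=robot.get_obs();im=robot.camera("wrist");print(o['position'],o['grip_width'],o['time'])
np.savez("w5.npz",position=o['position'],tool_rot=o['tool_rot'])
t=robot.camera("top");cv2.imwrite("pics/w5f.png",im);cv2.imwrite("pics/t5.png",t)
a=cv2.resize(im[90:240,190:330],None,fx=4,fy=4,interpolation=cv2.INTER_CUBIC)
cv2.imwrite("pics/w5.png",a)
```

```text
[ 0.41312189 -0.16612969  0.30816522] 0.08686362001071242 18.4
```

View pics/w5.png

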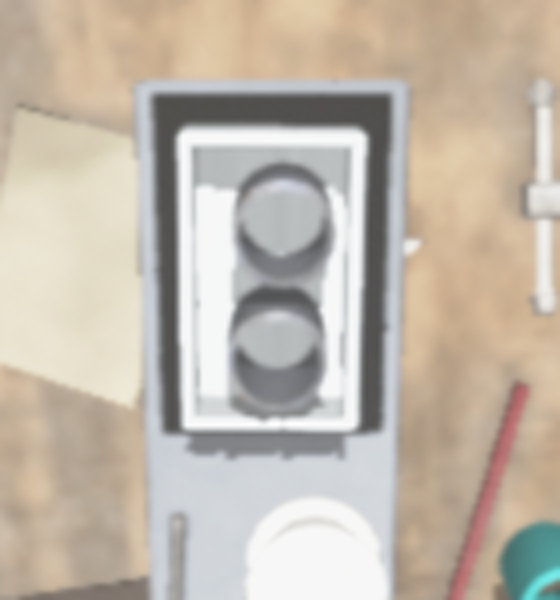

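The crop shows the tray standing on the stage with both castings upright. Its rim is at (178–368, 128–432) and the black stage at (152–393, 95–433). Now checking how well it is centred.

Run:
```python
from h import *
o=dict(np.load("w5.npz"))
f=lambda a:np.array(a)/4+[190,90]-.4
P=cast(f([[178,127],[368,127],[358,432],[183,432]]),.054,"wrist",o)
S=cast(f([[152,94],[393,94],[380,434],[163,434]]),.02,"wrist",o)
print(P[:,:2],P.mean(0),rect(P));print(S[:,:2],S.mean(0),rect(S))
e=(S[0]+S[1])/2;a=np.radians(-3.4);print("stage centre from end",e[:2]+.064*np.array([np.cos(a),np.sin(a)]))
e=(P[0]+P[1])/2;print("tray from end",e[:2]+.052*np.array([np.cos(a),np.sin(a)]))
t=cv2.imread("pics/t5.png")
cv2.imwrite("pics/t5c.png",np.vstack([cv2.resize(t[100:200,300:380],None,fx=6,fy=6,interpolation=cv2.INTER_CUBIC)]))
```

```text
[[ 0.35895411 -0.19329538]
 [ 0.36261486 -0.13049727]
 [ 0.46910218 -0.13769078]
 [ 0.46541947 -0.20027575]] [ 0.41402266 -0.1654398   0.054     ] (array([ 0.41401721, -0.16538654]), (62.903072357177734, 107.1495361328125), 86.24878692626953)
[[ 0.34951524 -0.20430769]
 [ 0.35450254 -0.11867307]
 [ 0.48219909 -0.12723961]
 [ 0.47724639 -0.21140146]] [ 0.41586582 -0.16540546  0.02      ] (array([ 0.41589001, -0.1652108 ]), (85.77972412109375, 127.97860717773438), 86.66690063476562)
stage centre from end [ 0.41589624 -0.16528599]
tray from end [ 0.41269296 -0.16498026]
```

View pics/t5c.png

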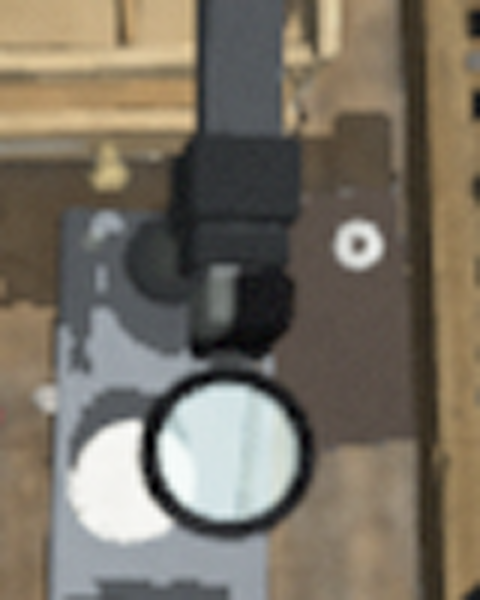

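The tray is centred within about 2 mm and 0.4°. The top-view crop shows the lens at (228,452) and the grip block with its steel button at (222,290), where the measured stand frame puts them. Next is the grip.

Run:
```python
from h import *
a=np.radians(-3.4);R=np.array([[np.cos(a),-np.sin(a)],[np.sin(a),np.cos(a)]]);O=np.array([.4157,-.1655])
print("grip",O+R@[.17,.002],O+R@[.17,0])
t=cv2.imread("pics/t5.png");g=cv2.cvtColor(t,cv2.COLOR_BGR2GRAY)
big=cv2.resize(g[100:200,300:380],None,fx=6,fy=6,interpolation=cv2.INTER_CUBIC)
c=cv2.HoughCircles(big,cv2.HOUGH_GRADIENT,1,200,param1=100,param2=30,minRadius=70,maxRadius=100)
print(c)
uv=c[0,0,:2]/6+[300,100]-.4;L=cast([uv],.168,"top")[0,:2];print("lens",L,"in stand",R.T@(L-O))
p=np.r_[O+R@[.17,.002],.308];plan(p,176.6,1)
```

```text
grip [ 0.58551938 -0.1735856 ] [ 0.58540077 -0.17558208]
[[[228.5 451.5  71. ]]]
lens [ 0.53441197 -0.17258269] in stand [ 1.18923063e-01 -2.98438969e-05]
now [ 0.413  -0.1661  0.3075] yaw 176.69 tilt [-0.0024  0.0018] turn total 0.09 dp [ 0.1725 -0.0075  0.0005]
[-4.32  0.06 -0.02  0.02]
tilt fix rotvec tool (deg): [ 0.09 -0.14  0.  ]
```

jog_arm(
  motion=[-0.3,0.01,0,0,0,0,-1,-0.5,0.01,0,0,0,0,-1,-0.7,0.01,0,0,0,0,-1,-0.7,0.01,0,0,0,0,-1,-0.7,0.01,0,0,0,0,-1,-0.7,0.01,0,0,0,0,-1,-0.5,0,0,0,0,0,-1,-0.22,0,0,0,0,0,-1,0,0,0,0,0,0,-1,0,0,0,0,0,0,-1],
)

```text
time: 19.75
position: [0.5859, -0.1741, 0.3084]
tool_rot: [0.029, 1.0, 0.0, -0.001]
ft_force: [-0.1, 0.2, 0.5]
grip_width: 0.087
grip_force: 0.0
```

Run:
```python
from h import *
plan([.5855,-.1736,.202],176.6,1)
o=robot.get_obs();im=robot.camera("wrist");cv2.imwrite("pics/w6.png",im)
np.savez("w6.npz",position=o['position'],tool_rot=o['tool_rot'])
# black grip block region in the wrist view: expected projection of its top
c=robot.calibration("wrist");T=np.eye(4);T[:3,:3]=Rn.from_quat(o['tool_rot']).as_matrix();T[:3,3]=o['position'];T=np.linalg.inv(T@c['T_tool_cam'])
for q in ([.5855,-.1736,.228],[.5353,-.1726,.171]):
    k=T@np.r_[q,1];print(c['cx']+c['fx']*k[0]/k[2],c['cy']+c['fy']*k[1]/k[2],k[2])
```

```text
now [ 0.5859 -0.1741  0.3084] yaw 176.68 tilt [-0.0012  0.0005] turn total 0.08 dp [-0.0004  0.0005 -0.1064]
[0.01 0.01 2.66 0.02]
tilt fix rotvec tool (deg): [ 0.02 -0.07  0.  ]
257.4899810396061 203.18167954494095 0.24615299292465329
255.42428484494638 133.3156741334453 0.2851762373667328
```

Run:
```python
from h import *
o=dict(np.load("w6.npz"));im=cv2.imread("pics/w6.png");g=im.max(2)
for r in (185,195,203,210,217): print(r,g[r,228:296:2])
print("col",g[160:240:2,250])
gg=cv2.resize(cv2.cvtColor(im,cv2.COLOR_BGR2GRAY),None,fx=4,fy=4,interpolation=cv2.INTER_CUBIC)[360:800,700:1340]
c=cv2.HoughCircles(gg,cv2.HOUGH_GRADIENT,1,300,param1=100,param2=30,minRadius=90,maxRadius=170);print(c)
if c is not None:
    uv=(c[0,0,:2]+[700,360])/4-.4;print(uv,cast([uv],.168,"wrist",o))
```

```text
185 [215 205 138 129 130 130 107  71  62  64  65  64  65  65  66  66  67  66
  65  77 154 177 177 176 171 172 213 214 214 212 174 199 203 202]
195 [213 223 234 207 135 128 119  73  69  73  75  74  74  74  73  74  74  74
  73  68 152 236 238 238 237 222 209 220 214 211 178 202 206 208]
203 [128 129 129 130 128  96  93  72  67  71  72  72  72  72  72  72  71  71
  69  66 168 234 236 232 232 216 148 126 125 149 196 200 203 204]
210 [204 207 205 196 160 122 126  90  66  71  72  72  71  71  70  70  70  68
  68  65 100 130 126 135 204 207 192 185 193 191 191 192 188 188]
217 [165 166 170 164 109 119 129 123  88  84  84  84  84  84  84  84  83  84
  84  83  84  85  84  82 187 220 196 176 180 179 179 179 178 179]
col [106 103  86  93 190 216 135  75  69  68  67  65  65  64  67  74  75  74
  74  73  74  72  72  72  72  72  68  72  83  84  86  83 119 136 131 129
 132 134 132 129]
[[[325.5 166.5 114.3]]]
[255.975 131.225] [[ 0.53369757 -0.17198999  0.168     ]]
```

The wrist numbers agree: the block spans columns 242–268 with the steel button to the right, 268–278, and the rows match the prediction. Going down.

jog_arm(
  motion=[0.01,0.01,0.3,0,0,0,-1,0,0,0.4,0,0,0,-1,0,0,0.4,0,0,0,-1,0,0,0.4,0,0,0,-1,0,0,0.4,0,0,0,-1,0,0,0.3,0,0,0,-1,0,0,0.26,0,0,0,-1,0,0,0.2,0,0,0,-1,0,0,0,0,0,0,-1],
)

```text
time: 20.92
position: [0.5859, -0.1737, 0.2018]
tool_rot: [0.029, 1.0, 0.0, -0.0]
ft_force: [0.5, 0.4, 0.1]
grip_width: 0.0869
grip_force: 0.0
```

jog_arm(
  motion=[0,0,0,0,0,0,-0.5,0,0,0,0,0,0,0,0,0,0,0,0,0,0.2,0,0,0,0,0,0,0.4,0,0,0,0,0,0,0.6,0,0,0,0,0,0,1,0,0,0,0,0,0,1,0,0,0,0,0,0,1],
  grip_force=28,
)

```text
time: 21.92
position: [0.5861, -0.1744, 0.2022]
tool_rot: [0.029, 1.0, -0.0, -0.0]
ft_force: [-0.5, -2.1, -0.4]
grip_width: 0.0256
grip_force: 28.0
```

Run:
```python
from h import *
o=robot.get_obs();print(o['grip_width'],o['grip_force'],o['ft_force'],o['moment'],o['time'])
plan([.5855,-.1736,.202],176.6,1)
```

```text
0.02562478834263874 28.003793856360915 [-0.47039024 -2.12365997 -0.41445379] [-0.02835952  0.00452638 -0.03675238] 21.925
now [ 0.5861 -0.1744  0.2022] yaw 176.68 tilt [-0.0002 -0.0006] turn total 0.08 dp [-0.0006  0.0008 -0.0002]
[0.02 0.02 0.01 0.02]
tilt fix rotvec tool (deg): [-0.04 -0.01 -0.  ]
```

jog_arm(
  motion=[0.1,0,0,0,0,0,1,0.2,0,0,0,0,0,1,0.2,0,0,0,0,0,1],
)

```text
time: 22.3
position: [0.5658, -0.1732, 0.2022]
tool_rot: [0.029, 1.0, -0.0, 0.0]
ft_force: [2.5, -3.4, -4.3]
grip_width: 0.0257
grip_force: 28.0
```

Sliding freely at about 2 N.

jog_arm(
  motion=[0.3,0,0,0,0,0,1,0.3,0,0,0,0,0,1,0.3,0,0,0,0,0,1,0.3,0,0,0,0,0,1,0.3,0,0,0,0,0,1,0.3,0,0,0,0,0,1,0.3,0,0,0,0,0,1,0.2,0,0,0,0,0,1,0.15,0,0,0,0,0,1,0.05,0,0,0,0,0,1,0,0,0,0,0,0,1,0,0,0,0,0,0,1],
)

```text
time: 23.8
position: [0.4651, -0.1674, 0.2022]
tool_rot: [0.029, 1.0, -0.001, -0.001]
ft_force: [-0.3, -4.5, -6.1]
grip_width: 0.0257
grip_force: 28.0
```

Run:
```python
from h import *
a=np.radians(-3.4);R=np.array([[np.cos(a),-np.sin(a)],[np.sin(a),np.cos(a)]])
o=robot.get_obs();print(o['position'],o['ft_force'],o['grip_width'],o['joint_velocities'].round(3))
print("travel",R.T@(o['position'][:2]-np.array([.5861,-.1744])))
w=robot.camera("wrist");cv2.imwrite("pics/w7.png",w);cv2.imwrite("pics/t7.png",robot.camera("top"));cv2.imwrite("pics/s7.png",robot.camera("scene"))
# scale marks: brightness along bar axis in wrist view between grip and mouth; lens relative
gg=cv2.resize(cv2.cvtColor(w,cv2.COLOR_BGR2GRAY),None,fx=4,fy=4,interpolation=cv2.INTER_CUBIC)[:700,640:1400]
c=cv2.HoughCircles(gg,cv2.HOUGH_GRADIENT,1,300,param1=100,param2=30,minRadius=100,maxRadius=260);print(c)
if c is not None:
    uv=(c[0,0,:2]+[640,0])/4-.4;print(uv,cast([uv],.168,"wrist",o))
# predicted pixels of bar pts in top & scene
O=np.array([.4157,-.1655])
for n in("top","scene"):
    k=robot.calibration(n)
    for s,z in((.182,.174),(.184,.18),(.06,.174)):
        X=np.r_[O+R@[s,0],z];q=k['R']@X+k['t'];print(n,s,(k['cx']+k['fx']*q[0]/q[2]).round(1),(k['cy']+k['fy']*q[1]/q[2]).round(1))
```

```text
[ 0.46506939 -0.16736048  0.20218633] [-0.33408104 -4.53830536 -6.14522789] 0.025724529760657974 [ 0.001  0.001 -0.001 -0.002  0.    -0.   ]
travel [-0.12123507 -0.00015076]
[[[380.5 600.5 171.9]]]
[254.725 149.725] [[ 0.41246287 -0.1656003   0.168     ]]
top 0.182 339.0 147.7
top 0.184 339.5 146.4
top 0.06 337.4 200.0
scene 0.182 361.7 198.9
scene 0.184 362.7 196.5
scene 0.06 328.8 235.7
```

Run:
```python
from h import *
a=np.radians(-3.4);R=np.array([[np.cos(a),-np.sin(a)],[np.sin(a),np.cos(a)]]);O=np.array([.4157,-.1655])
s=np.arange(.055,.2005,.001)
def prof(im,n,y,z):
    k=robot.calibration(n)
    X=np.c_[(O+np.c_[s,np.full_like(s,y)]@R.T),np.full_like(s,z)]
    q=X@np.array(k['R']).T+k['t']
    u=(k['cx']+k['fx']*q[:,0]/q[:,2]).astype(np.float32);v=(k['cy']+k['fy']*q[:,1]/q[:,2]).astype(np.float32)
    return cv2.remap(cv2.cvtColor(im,cv2.COLOR_BGR2GRAY),u[None],v[None],cv2.INTER_LINEAR)[0]
S=cv2.imread("pics/s7.png");T=cv2.imread("pics/t7.png")
np.set_printoptions(linewidth=120)
for z in(.160,.165,.170):print("scene y+9",z);print(prof(S,"scene",.009,z))
print("scene top");print(prof(S,"scene",0,.174))
print("top");print(prof(T,"top",0,.174))
```

```text
scene y+9 0.16
[ 60  59  58  58  58  58  59  59  58  57  58  59  59  57  56  56  57  57  56  55  56  56  56  56  55  56  61  64  67
  67  67  66  66  65  66  66  66  66  67  74  80  85  84  84  83  83  82  80  79  80  81  81  81  82  82  82  84  89
 102 125 142 151 122  94  74  67  66  66  67  67  68  70  65  59  52  50  50  51  51  54  58  62  57  52  48  48  48
  49  49  49  49  48  47  48  47  46  46  45  46  45  44  43  42  43  43  43  43  43  42  41  40  39  40  40  39  37
  39  41  43  43  43  44  44  45  43  43  45  46  45  44  42  43  44  45  45  45  45  46  46  44  44  44  45  45  45
  46]
scene y+9 0.165
[ 58  58  57  58  59  58  57  57  58  58  57  56  56  57  57  56  55  55  56  56  56  59  63  66  67  67  67  66  66
  65  64  65  66  66  67  70  76  81  83  83  82  82  83  82  81  81  82  82  82  83  83  82  82  82  97 118 143 138
 116  95  80  72  67  65  66  66  67  63  57  52  49  49  49  49  51  54  57  58  56  50  47  47  47  47  47  48  48
  48  48  48  48  48  48  47  46  45  44  43  43  43  44  44  45  45  45  44  44  42  42  42  43  42  42  42  43  43
  43  42  
[... 1214 characters left out ...]
 45  46  46  46  45  44  44  44  44  44  42  42  43  45  45  45  45  45  46  46  46  46  46  46  47
  48]
top
[ 36  37  37  38  40  41  41  41  40  39  37  34  31  29  28  27  27  26  24  22  22  22  23  24  24  23  21  18  14
  17  21  24  25  27  29  31  32  32  71 140 192 203 213 184 151 139 139 140 143 146 146 147 137 122 112 112 111 126
 141 146 147 146 142 139 139 140 142 145 147 147 148 146 144 142 141 140 141 142 144 146 147 148 147 145 143 143 142
 144 147 149 149 150 134 117 111 110 114 130 146 148 148 146 143 140 140 140 144 148 150 150 149 149 149 146 142 141
 141 142 145 148 148 149 147 144 141 142 142 144 147 149 148 147 133 118  93  61  40  42  44  47  51  52  52  52  54
  55]
```

The top view gives the scale: long marks at 110 mm and 150 mm along the stand, and the third at about 190 mm, right at the collar edge (189.5 mm). So the boom is at about 120 mm, and the button is still in (opening 25.7 mm, 28 N). Handing in.

```bash
python3 -c "
from rig import robot
print(robot.hand_in())"
```

```text
the job is handed in; nothing more can be done
None
```

I set the tray and both castings down within about 2 mm of the stage's centre and let go, then drew the boom out to about 120 mm; the job is handed in with the arm still holding the grip, button squeezed in.

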